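Load the brush dryer and throw its lever into the marked notch

TASK

Load and start the brush dryer on the vanity: lay the blue toothbrush flat, bristles up, in the tray beside the red one, parallel to it with its head pointing the same way and not touching it; set it down gently, do not let it drop. Then lift the lever by its orange knob out of the notch it rests in, throw it round to the notch marked by the green disc so that it drops fully home, and let go. Leave the red toothbrush and everything else on the vanity where they are.

Things in the scene. Friction and masses are not known exactly. Their poses are not given: they have to be found in the camera images.
- blue_brush: Blue toothbrush, 190 mm long, about 35 g, lying on the vanity with its bristles up; origin under the middle of its length, on its underside; x runs along it towards the head, z up (bristle side). Handle 16 mm wide and 14 mm high, from 95 mm behind the origin to 15 mm ahead of it; then an 8 mm neck and the head with white bristles, 20 mm high, at 67 to 93 mm.
- blue_brush_grip (a point): Good place to grip the blue brush: middle of the handle's section, 30 mm behind the origin (near its centre of mass), 7 mm above its underside. Grip across the 16 mm width from above.
- blue_brush_tip (a point): Head end of the blue brush, 95 mm ahead of its origin, 7.5 mm above its underside.
- red_brush: Red toothbrush of the same shape and axes, already lying loose in the dryer's tray, 35 to 45 mm from the tray's long centre line on the side away from the lever, its head towards the tray's far end. Leave it there.
- tray (a point): Centre of the dryer's tray, on its floor, 20 mm above the vanity. Axes are those of the dryer: x along the tray, away from the robot (heads point to +x), y to the left (towards the lever), z up. Inside 240 mm (x) by 150 mm (y); rim 10 mm above the floor. The free half of the tray is +y.
- dryer: Mint-green brush dryer, fixed, 250 mm (x) by 370 mm (y); origin under its centre. Tray on its right (-y); on its left (+y) a deck 40 mm high with the lever and a notched aluminium quadrant (teeth up to 62 mm above the vanity, 95 to 110 mm from the pivot). The whole dryer is moved and turned a little between runs.
- pivot (a point): Lever pivot, 57 mm above the vanity, towards the back of the deck; axes as the dryer's. The lever turns about the vertical axis through it.
- lever_turn (a joint): Turn of the lever about the vertical, rad: 0 in the off notch where it starts (lever pointing from the pivot to -x and +y of the dryer, 45 degrees each), growing anticlockwise from above, so that the knob comes past the robot's side towards the tray. Four notches: at 0, 0.524, 1.047 and 1.571, each with about 0.03 of play either way. Friction is slight.
- lever_lift (a joint): Upward tilt of the lever about a level axis through the pivot, rad: 0 when down in a notch. A spring and its weight press it down, about 3 to 5 N at the knob. The bar clears the teeth from about 0.11 (knob 17 mm up); its stop is at 0.40. Left between notches it rests on a tooth at about 0.1.
- knob (a point): Centre of the grip part of the orange knob: upright cylinder 24 mm in diameter, 44 mm high, standing on the lever's bar 150 mm from the pivot; this point is 33 mm above the bar's middle, 16 mm below the knob's top, 90 mm above the vanity when the lever is down. It tilts with the lever and may turn in the grip. x of the point points out along the lever.
- pointer (a point): Point on the lever bar's middle line, 135 mm from the pivot. With the lever home in a notch it stands over the middle of that notch's disc. Bar 14 mm wide, 10 mm high, dark steel.
- disc_green: Green disc, 38 mm in diameter, 3 mm thick, fixed on the deck 135 mm from the pivot: marks the notch wanted. It may be at any of the three notches other than off.
- disc_white_a: White disc of the same size at another notch: not wanted.
- disc_white_b: White disc of the same size at another notch: not wanted.
- cup: White ceramic toothbrush cup, 76 mm in diameter, 100 mm high, loose. Leave alone.
- lotion: Yellow lotion bottle, 60 mm in diameter, 160 mm high, loose. Leave alone.
- comb: Black comb, 180 mm long, 6 mm thick, loose. Leave alone.
Mind the look-alikes: they are no part of the job. What is meant by the blue_brush is not turquoise or yellow, and is the larger of those in its own colour.

How it is judged:
By the outcome, as a careful person would: the job done as asked, in the order asked, and still so for the second after the job is handed in, with the robot touching nothing.
It also fails if it takes over 58 s, if anything falls off the work surface, if the arm or the gripper's body presses on something with over 40 N, if the wrist force passes 120 N, or if a joint passes its speed limit or range.

ROBOT

A 6-joint arm with a two-finger parallel gripper is mounted at the origin on the work surface. World frame = base frame: x ahead of the robot, y to its left, z up, the work surface at z = 0. Lengths are in mm, angles in rad, forces in N, time in s.
With the tool pointing down it reaches from about 275 to 1000 mm from the base axis. Payload 8.4 kg.
Tool frame: the origin (TCP) lies at the very end of the fingers, on their centre line; the grasp point (between the pads) lies 19 mm behind it; z points along the fingers, y is the line along which they close (so a half turn about z gives the same grasp; the last joint's range is limited). The gripper opens to 85 mm and grips with 20 to 120 N. Pads are 22 mm wide; open, the fingers measure 114 mm over their backs; the gripper's body (76 mm by 85 mm) begins 54 mm behind the grasp point. The pads swing forward as they close: fully open they stand 13 mm farther back than shut.
Start: joints at [1.122, 0.353, 1.633, -0, 1.155, -0.002], TCP at [270.05, 563.65, 231.281] pointing down, gripper open.
Joint ranges: [-2.63, 2.63], [-0.92, 2.1], [0.06, 2.66], [-1.3, 4.44], [0, 2.69], [-3.02, 3.02]. Speed limits (rad/s): [2.22, 2.22, 2.79, 3.14, 3.14, 3.14].

INTERFACE

Orientations are given as [roll, pitch, yaw] about the fixed x, y, z axes, in that order (R = Rz(yaw) Ry(pitch) Rx(roll)).
In Python, from rig import telemetry, imaging, r gives the robot as it stands. The module is installed in compiled form; this text tells all that it offers.
- The arm moves only by the tool step_arm, never from a script. Its argument "moves" is a list of rows, each a list of 3 entries, a list of its own where there are three numbers: the turn, a rotation vector about the tool's x, y, z scaled (see below), then the shift along the tool's x, y, z scaled (see below), then the opening, from -1 (shut) to 1 (fully open). A call has 1 to 8 rows; each row is the pose to reach, as a shift and turn from the pose commanded when the call began, along the tool's axes at that moment; what a row does not reach only later rows make up. The controller multiplies each number of a shift by 200 mm and each number of a turn by 45 degrees. A row lasts 1/10 s, in which the tool goes at most 50 mm and 8.59 degrees, less where a joint would pass 70% of its speed; a pose out of reach is approached as far as the arm can. A call with a number of a shift or a turn outside -1 to 1 is refused whole. A call with a gripper value outside its range is refused whole. The fingers move at their own pace and stop on an object; "squeeze" is the grip in N (left out, the last holds). Time passes only in rows, so rows that repeat a pose let the fingers close. It gives the time, the measured TCP pose, the force, the opening and the grip force at its end, in the units of the state.
- telemetry.sense(): the state, without advancing time (a new reading comes with each control period).
- imaging.grab_frame(name): name is "scene" or "top" or "wrist"; returns the picture (420x560x3 uint8, red, green, blue); there is no depth.
- imaging.calibration(name): a dict with "fx", "fy", "cx", "cy" (pixels), "cam_to_world" (4x4, takes a point from camera to world coordinates). Camera axes: x right, y up, looking along -z (the intrinsics and any distortion apply to the point x, -y, -z); pixel columns grow to the right and rows downward; lengths in mm; the calibration is good to about 2 mm. A picture is of the moment at which its call begins: read the wrist's pose just before it. calibration takes no time and is no camera call; for the wrist camera it gives the pose at the moment of the call.
- r.sign_off(): hands the job in; it is judged then, once.
Trained networks look in the newest picture that a camera, given by its name, has taken for a name from the list of things; names that differ only in an ending like _2 or _b are one class to them, and where a whole thing is asked for, a point or a joint stands for the part that bears it (a point fixed in the world has none). Each returns a list of dicts, best first, with "conf" (0 to 1); they miss things now and then, are a little off and sometimes report something else, mostly with a low value. They report only what shows in the picture. A call takes as long as a camera call. They do not tell look-alikes from the thing itself.
- imaging.recognise(camera, name): "extent" ([left, top, width, height] in pixels, round what is visible of it).
- imaging.mark_of(camera, name): "xy" ([column, row] in pixels: a listed point, or the origin of a listed thing).
The state is a dict: "clock": time; "qpos": joint angles; "qvel": joint speeds; "joint_efforts": joint torques, N m; "eef_pos": TCP position; "tcp_rot": TCP orientation; "contact_force": force on the tool from outside, world axes, zero at the start; "wrist_torque": the same for the moment, N m; "opening": opening from 0.0 (shut) to 1.0 (fully open); "grasp_force": force on a finger pad.
Only numpy, scipy, OpenCV 4.12 (cv2) and the standard library are available. Lean on these libraries where they do the work, as an engineer would, in place of code of your own. Each camera call takes 0.05 s, during which the arm holds its last target. There are 200 camera calls.

## Working session

There is one attempt and no reset: what is moved stays moved. The work goes in short steps, Python scripts to look and compute and a tool call to move; the robot and the scene stay as the last step left them, time stands still between calls to the robot, and variables do not carry over. Pictures are saved under pics/ and viewed, at most 10 in all, crops included, and the job is handed in when it is done.

Besides the shell and the picture viewer there is one more tool, called as name([rows], argument=value, ...), one row to a line, values as JSON. step_arm: Moves the arm, as the interface text tells. Its arguments: {"type":"object","properties":{"moves":{"type":"array"},"squeeze":{"type":"number"}},"required":["moves"]}

```bash
mkdir -p pics
cat > h.py <<'E'
import numpy as np, cv2
from rig import telemetry, imaging, r
def ray(cam,uv,C=None):
    c=C or imaging.calibration(cam); T=np.array(c["cam_to_world"])
    d=np.array([(uv[0]-c["cx"])/c["fx"],-(uv[1]-c["cy"])/c["fy"],-1.]); return T[:3,3],T[:3,:3]@d
def onz(cam,uv,z,C=None):
    o,d=ray(cam,uv,C); return o+d*(z-o[2])/d[2]
def tri(rays):
    A=np.zeros((3,3));b=np.zeros(3);P=[]
    for o,d in rays:
        d=d/np.linalg.norm(d);M=np.eye(3)-np.outer(d,d);A+=M;b+=M@o;P.append((o,M))
    x=np.linalg.solve(A,b); return x,[float(np.linalg.norm(M@(x-o))) for o,M in P]
def proj(cam,p,C=None):
    c=C or imaging.calibration(cam); T=np.array(c["cam_to_world"]); q=T[:3,:3].T@(np.array(p)-T[:3,3])
    return np.array([c["cx"]+c["fx"]*q[0]/-q[2],c["cy"]-c["fy"]*q[1]/-q[2]])
def save(cam,n,img=None):
    im=imaging.grab_frame(cam) if img is None else img; cv2.imwrite(f"pics/{n}.png",im[:,:,::-1]); return im
E
python3 - <<'E'
from h import *
np.set_printoptions(precision=1,suppress=True)
a=save("scene","s0");b=save("top","t0")
print(imaging.calibration("scene"),imaging.calibration("top"))
for n in ["blue_brush","blue_brush_grip","blue_brush_tip","red_brush","tray","dryer","pivot","knob","pointer","disc_green"]:
    for cam in ("top","scene"):
        print(n,cam,[(np.round(m["xy"],1).tolist(),round(m["conf"],2)) for m in imaging.mark_of(cam,n)[:4]])
print(telemetry.sense())
E
```

```text
{'fx': 499.40895973347574, 'fy': 499.40895973347574, 'cx': 283.2759686083089, 'cy': 208.62258889706922, 'cam_to_world': array([[   0.2,   -0.8,    0.6, 1480.1],
       [   1. ,    0.1,   -0.1, -242.9],
       [  -0. ,    0.6,    0.8, 1259. ],
       [   0. ,    0. ,    0. ,    1. ]])} {'fx': 445.2172235297092, 'fy': 445.2172235297092, 'cx': 280.66310155144987, 'cy': 206.02227334337974, 'cam_to_world': array([[  -0. ,    1. ,   -0.2,  287.6],
       [  -1. ,   -0. ,   -0. , -106.6],
       [  -0. ,    0.2,    1. , 1578.9],
       [   0. ,    0. ,    0. ,    1. ]])}
blue_brush top [([344.9, 217.8], 0.71), ([347.7, 269.8], 0.54), ([441.4, 222.2], 0.49), ([301.8, 253.9], 0.43)]
blue_brush scene [([200.5, 179.2], 0.69), ([99.1, 236.9], 0.67), ([253.3, 189.7], 0.65), ([206.3, 223.8], 0.63)]
blue_brush_grip top [([306.2, 248.4], 0.66), ([445.9, 231.0], 0.61), ([341.0, 223.1], 0.53), ([353.9, 268.1], 0.47)]
blue_brush_grip scene [([196.6, 179.6], 0.64), ([97.2, 225.2], 0.58), ([209.9, 213.8], 0.51), ([249.4, 191.9], 0.45)]
blue_brush_tip top [([331.3, 275.5], 0.69), ([366.1, 195.4], 0.68), (
[... 495 characters left out ...]
.67), ([439.6, 179.9], 0.5), ([389.8, 195.3], 0.44), ([414.4, 202.6], 0.17)]
knob top [([156.1, 207.6], 0.61)]
knob scene [([415.3, 191.5], 0.58)]
pointer top [([166.2, 206.2], 0.57)]
pointer scene [([413.6, 200.8], 0.57)]
disc_green top [([216.3, 210.0], 0.56)]
disc_green scene [([351.7, 206.9], 0.43)]
{'clock': 1.1, 'qpos': array([ 1.1,  0.4,  1.6, -0. ,  1.2, -0. ]), 'qvel': array([ 0., -0.,  0., -0.,  0., -0.]), 'joint_efforts': array([  0. , -60.5, -34.2,  -0. ,   0. ,  -0. ]), 'eef_pos': array([270.1, 563.6, 231.3]), 'tcp_rot': array([-3.1,  0. ,  2.7]), 'contact_force': array([ 0.7, -0.4,  0.4]), 'wrist_torque': array([0. , 0.1, 0. ]), 'grasp_force': 0.0, 'opening': 0.997627541947401}
```

View pics/t0.png

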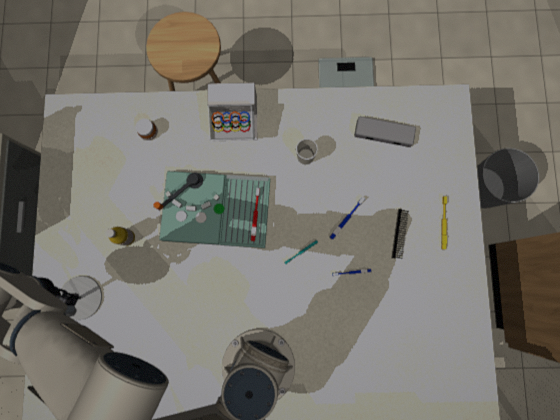

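View pics/s0.png

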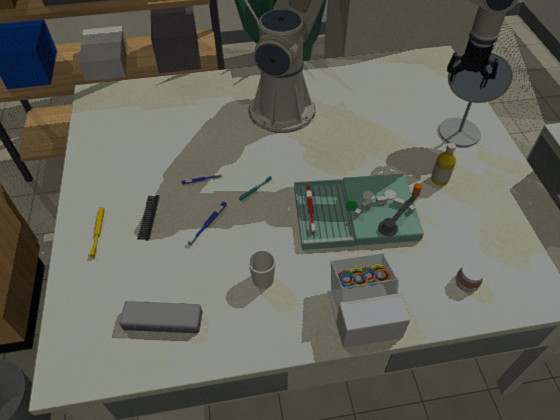

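The blue brush lies at top (349,217) with its head at (366,196). The smaller blue one is at (352,272). Red is in the tray at (256,213), the lever's knob is at (157,206), and the green disc is at (219,209), the notch nearest the tray. Now I'll triangulate.

Run:
```python
from h import *
np.set_printoptions(precision=1,suppress=True)
T,S=imaging.grab_frame("top"),imaging.grab_frame("scene")
P={"blue":((347,217.8),(206.3,223.8)),"grip":((341,223.1),(209.9,213.8)),"tip":((366.1,195.4),(185.3,243.5)),
"tray":((244.5,212.8),(325.8,213.3)),"dryer":((213.9,209.8),(353.1,216.1)),"pivot":((193,177.3),(390.1,224.2)),"knob":((156.1,207.6),(415.3,191.5)),"pointer":((166.2,206.2),(413.6,200.8)),"green":((219,209),(351.7,206.9))}
for k,(a,b) in P.items(): print(k,*tri([ray("top",a),ray("scene",b)]))
# colour segmentation of blue brush, red brush in both
for nm,img,boxes in (("top",T,{"blue":(320,185,375,245),"red":(240,180,268,250),"green":(208,200,232,218)}),("scene",S,{"blue":(180,195,235,250),"red":(300,180,320,240),"green":(340,195,362,215)})):
    h=cv2.cvtColor(img,cv2.COLOR_RGB2HSV)
    for k,(x0,y0,x1,y1) in boxes.items():
        s=h[y0:y1,x0:x1].astype(int);H=s[...,0]
        m={"blue":(abs(H-118)<14),"red":(H<8)|(H>172),"green":abs(H-62)<12}[k]&(s[...,1]>130)&(s[...,2]>40)
        ys,xs=np.nonzero(m); p=np.c_[xs+x0,ys+y0].astype(float); c=p.mean(0); u=np.linalg.svd(p-c)[2][0] if len(p)<5000 else 0
        t=(p-c)@u; e=[c+u*t.min(),c+u*t.max()]
        print(nm,k,len(p),c,e,"z7:",onz(nm,c,27 if k=="red" else 43 if k=="green" else 7),[onz(nm,q,27 if k=="red" else 7)[:2] for q in e])
big=cv2.resize(T[160:260,145:385],(800,333),interpolation=cv2.INTER_CUBIC)
big2=cv2.resize(S[165:255,175:430],(800,282),interpolation=cv2.INTER_CUBIC)
save("","c1",np.vstack([big,big2])[:600])
```

```text
blue [ 501.4 -325.    -0.5] [1.0789033173316092, 1.0789033173317009]
grip [ 480.1 -304.9   19.5] [5.646013075243436, 5.646013075243401]
tip [ 578.2 -393.    16.5] [0.11249077872157086, 0.11249077872153802]
tray [528.   48.2   3. ] [5.964993046404531, 5.9649930464045005]
dryer [541.9 148.8 -14.2] [6.204640708128927, 6.204640708129008]
pivot [647.8 218.1  63.1] [1.8936589147684086, 1.8936589147683918]
knob [541.2 338.3  67.9] [3.1911929189741124, 3.1911929189742287]
pointer [553.3 323.2  36.8] [7.890479377185466, 7.890479377185522]
green [538.6 131.7  31. ] [2.106044327599406, 2.106044327599413]
top blue 94 [344.7 220.5] [array([358.6, 203.5]), array([330.6, 237.7])] z7: [ 491.  -314.1    7. ] [array([ 551.3, -366.3]), array([ 430.9, -262. ])]
top red 122 [254.7 217.5] [array([257. , 195.9]), array([252.4, 240.1])] z7: [505.9   4.   27. ] [array([583.1,  -4.7]), array([426.2,  12.9])]
top green 85 [218.6 208.4] [array([214. , 205.9]), array([223.1, 210.8])] z7: [538.6 129.3  43. ] [array([553.7, 151.1]), array([535.2, 118.6])]
scene blue 115 [209.3 220. ] [array([224.4, 202.5]), array([195.8, 235.8])] z7: [ 493.9 -314.9    7. ] [array([ 430.4, -261.1]), array([ 548.1, -360.9])]
scene red 114 [309.8 205.4] [array([307.4, 185.8]), array([313.1, 232.1])] z7: [506.7   5.6  27. ] [array([424. ,  14.6]), array([611. ,  -5.9])]
scene green 93 [351.2 205.2] [array([345.9, 204.9]), array([357. , 205.4])] z7: [540.8 130.5  43. ] [array([509.1, 124.9]), array([517.3, 159.7])]
```

View pics/c1.png

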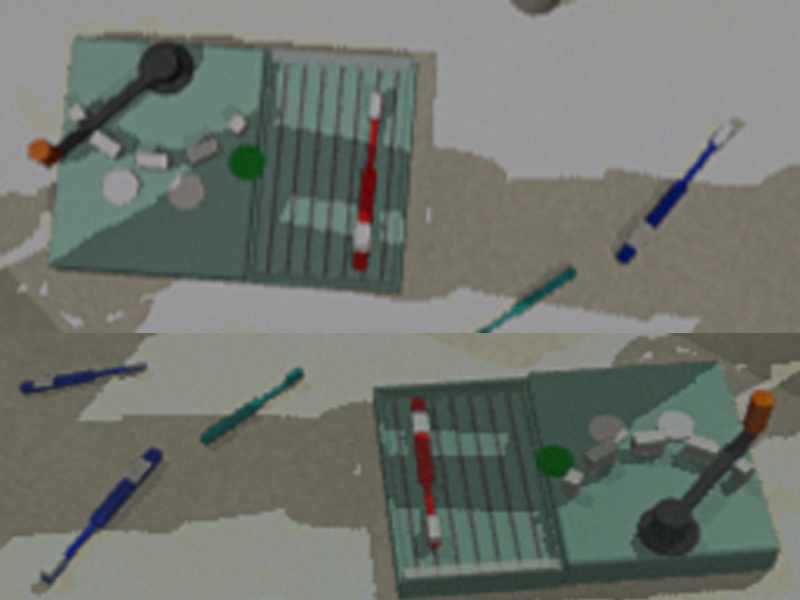

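```bash
cat >> h.py <<'E'
from scipy.spatial.transform import Rotation as Ro
def plan(pos,yaw,rp=(np.pi,0)):
    s=telemetry.sense(); R0=Ro.from_euler("xyz",s["tcp_rot"]); 
    sh=R0.inv().apply(np.array(pos)-s["eef_pos"])/200
    tu=(R0.inv()*Ro.from_euler("xyz",[*rp,yaw])).as_rotvec()/np.radians(45)
    print("turn",np.round(tu,3).tolist(),"shift",np.round(sh,4).tolist(),"pos",np.round(s["eef_pos"],1),"rot",np.round(s["tcp_rot"],3),"t",round(s["clock"],2))
E
python3 - <<'E'
from h import *
np.set_printoptions(precision=1,suppress=True)
c={"dl_far":(168.1,171.1,40),"dl_near":(160,240.4,40),"tr_far":(269.5,177.1,30),"tr_near":(265.9,247.6,30),"pivtop":(194.8,180.4,70),"white_a":(181,216.1,43),"white_b":(200.5,217,43)}
for k,(u,v,z) in c.items(): print(k,onz("top",(u,v),z))
plan((430,-240,230),2.414)
E
```

```text
dl_far [677.6 310.4  40. ]
dl_near [430.8 333.2  40. ]
tr_far [649.7 -50.3  30. ]
tr_near [399. -34.  30.]
pivtop [634.6 208.3  70. ]
white_a [514.1 260.8  43. ]
white_b [509.4 192.4  43. ]
turn [-0.0, 0.0, 0.357] shift [-2.4575, -3.2781, 0.0065] pos [270.  563.6 231.3] rot [-3.1  0.   2.7] t 1.2
```

step_arm([
  [[0,0,0],[-0.75,-1,0],1],
  [[0,0,0],[-0.75,-1,0],1],
  [[0,0,0],[-0.75,-1,0],1],
  [[0,0,0],[-0.75,-1,0],1],
  [[0,0,0],[-0.75,-1,0],1],
])

```text
clock: 1.7
eef_pos: [318.9, 316.7, 231.4]
tcp_rot: [3.141, 0.0, 2.695]
contact_force: [0.9, 0.3, 1.3]
opening: 1.0
grasp_force: 0.0
```

step_arm([
  [[0,0,0],[-0.75,-1,0],1],
  [[0,0,0],[-0.75,-1,0],1],
  [[0,0,0],[-0.75,-1,0],1],
  [[0,0,0],[-0.75,-1,0],1],
  [[0,0,0],[-0.75,-1,0],1],
])

```text
clock: 2.2
eef_pos: [367.9, 71.5, 231.7]
tcp_rot: [3.141, 0.001, 2.695]
contact_force: [0.8, -0.3, -0.4]
opening: 1.0
grasp_force: 0.0
```

step_arm([
  [[0,0,0],[-0.75,-1,0],1],
  [[0,0,0],[-0.75,-1,0],1],
  [[0,0,0],[-0.75,-1,0],1],
  [[0,0,0],[-0.75,-1,0],1],
  [[0,0,0],[-0.75,-1,0],1],
  [[0,0,0],[-0.75,-1,0],1],
])

```text
clock: 2.8
eef_pos: [417.8, -177.2, 231.7]
tcp_rot: [-3.14, 0.003, 2.69]
contact_force: [1.1, 0.5, -0.1]
opening: 0.999
grasp_force: 0.0
```

Run:
```python
from h import *
plan((440,-270,230),2.414)
```

```text
turn [-0.001, 0.004, 0.352] shift [-0.3022, -0.3693, 0.0099] pos [ 417.8 -177.2  231.7] rot [-3.14e+00  3.00e-03  2.69e+00] t 2.8
```

step_arm([
  [[0,0,0.35],[-0.3,-0.37,0],1],
  [[0,0,0.35],[-0.3,-0.37,0],1],
  [[0,0,0.35],[-0.3,-0.37,0],1],
  [[0,0,0.35],[-0.3,-0.37,0],1],
])

```text
clock: 3.2
eef_pos: [438.5, -264.7, 230.9]
tcp_rot: [3.141, -0.001, 2.419]
contact_force: [0.7, 0.2, 0.3]
opening: 0.998
grasp_force: 0.0
```

Run:
```python
from h import *
np.set_printoptions(precision=1,suppress=True)
C=imaging.calibration("wrist"); im=save("wrist","w1"); print(C)
for n in ["blue_brush","blue_brush_grip","blue_brush_tip"]:
    for m in imaging.mark_of("wrist",n)[:4]: print(n,m,onz("wrist",m["xy"],7,C))
for p in [(502,-326,0),(480,-306,7),(573,-389,7),(431,-262,7)]: print(proj("wrist",p,C))
```

```text
{'fx': 322.8299429075256, 'fy': 322.8299429075256, 'cx': 279.5427010033605, 'cy': 209.42974631258093, 'cam_to_world': array([[   0.7,   -0.7,   -0.2,  383.2],
       [   0.7,    0.6,    0.2, -216.3],
       [   0. ,   -0.3,    1. ,  373.4],
       [   0. ,    0. ,    0. ,    1. ]])}
blue_brush {'xy': [278.7, 243.2], 'conf': 0.73} [ 498.3 -319.1    7. ]
blue_brush {'xy': [322.3, 71.1], 'conf': 0.72} [ 382.5 -155.7    7. ]
blue_brush {'xy': [158.4, 130.0], 'conf': 0.7} [ 309.5 -329.4    7. ]
blue_brush_grip {'xy': [314.7, 92.1], 'conf': 0.92} [ 393.3 -174.9    7. ]
blue_brush_grip {'xy': [148.6, 143.7], 'conf': 0.7} [ 312.3 -348.6    7. ]
blue_brush_grip {'xy': [276.6, 226.7], 'conf': 0.66} [ 480.6 -306.8    7. ]
blue_brush_tip {'xy': [278.8, 312.0], 'conf': 0.89} [ 571.4 -383.6    7. ]
blue_brush_tip {'xy': [195.8, 86.9], 'conf': 0.67} [ 305.6 -266.4    7. ]
[276.5 246.4]
[276.8 225.9]
[276.5 315.1]
[277.1 171.8]
```

View pics/w1.png

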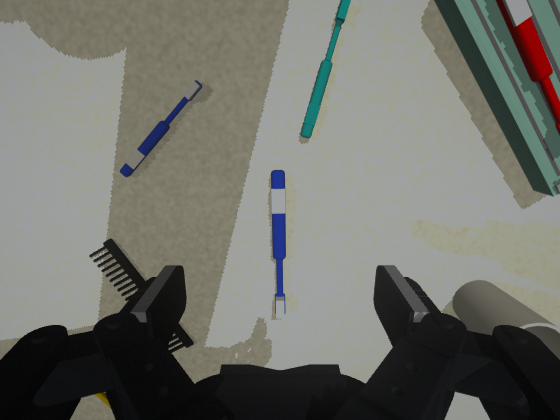

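Run:
```python
from h import *
plan((481.5,-305,40),2.42)
```

```text
turn [0.0, -0.001, 0.002] shift [-0.2996, -0.0152, 0.9564] pos [ 438.5 -263.3  231.3] rot [ 3.141 -0.     2.422] t 3.4
```

step_arm([
  [[0,0,0],[-0.3,-0.015,0.2],0],
  [[0,0,0],[-0.3,-0.015,0.5],0],
  [[0,0,0],[-0.3,-0.015,0.75],0],
  [[0,0,0],[-0.3,-0.015,0.956],0],
  [[0,0,0],[-0.3,-0.015,0.956],0],
  [[0,0,0],[-0.3,-0.015,0.956],0],
])

```text
clock: 4.0
eef_pos: [480.6, -304.9, 38.6]
tcp_rot: [-3.141, -0.004, 2.421]
contact_force: [0.1, -0.5, 0.5]
opening: 0.501
grasp_force: 0.0
```

Run:
```python
from h import *
C=imaging.calibration("wrist"); save("wrist","w2")
plan((481.5,-305,3),2.42)
s=telemetry.sense()
for m in imaging.mark_of("wrist","blue_brush_grip")[:3]: print(m,onz("wrist",m["xy"],7,C))
R=Ro.from_euler("xyz",s["tcp_rot"])
for x in (-60,-30,0,30,50): print(proj("wrist",np.array([*(s["eef_pos"]+R.apply([x,0,0]))[:2],14]),C))
```

```text
turn [-0.0, -0.001, 0.001] shift [0.0045, 0.0019, 0.188] pos [ 482.  -305.9   40.6] rot [-3.141e+00 -1.000e-03  2.421e+00] t 4.05
{'xy': [280.9, 240.3], 'conf': 0.98} [ 479.3717129  -303.11231657    7.        ]
[280.24083743 340.92684427]
[280.25193454 298.12294144]
[280.26408313 251.26327417]
[280.27744007 199.74273592]
[280.28710809 162.45116113]
```

View pics/w2.png

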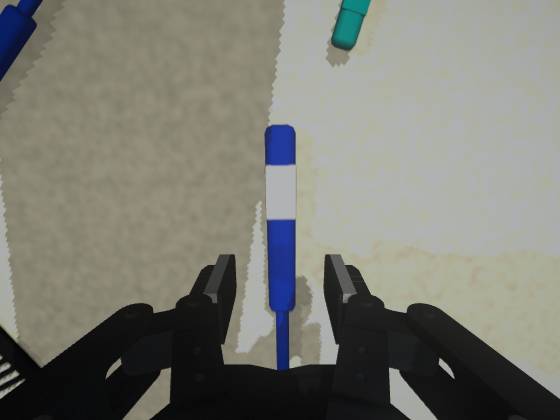

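The brush sits centred between the fingers at column 281. Its handle runs from row 125 to row 310, so the grip point is about 7 mm towards the handle end. I'll shift by that, go down and grip.

step_arm([
  [[0,0,0],[0.035,0,0.1],0],
  [[0,0,0],[0.035,0,0.186],0],
  [[0,0,0],[0.035,0,0.186],-0.3],
  [[0,0,0],[0.035,0,0.186],-0.6],
  [[0,0,0],[0.035,0,0.186],-0.9],
  [[0,0,0],[0.035,0,0.186],-1],
  [[0,0,0],[0.035,0,0.186],-1],
  [[0,0,0],[0.035,0,0.186],-1],
], squeeze=25)

```text
clock: 4.9
eef_pos: [478.0, -302.7, 5.2]
tcp_rot: [3.141, 0.003, 2.42]
contact_force: [-1.1, 1.4, 9.9]
opening: 0.182
grasp_force: 26.3
```

step_arm([
  [[0,0,0],[0,0,0],-1],
  [[0,0,0],[0,0,0],-1],
  [[0,0,0],[0,0,-0.1],-1],
  [[0,0,0],[0,0,-0.3],-1],
  [[0,0,0],[0,0,-0.5],-1],
  [[0,0,0],[0,0,-0.5],-1],
])

```text
clock: 5.5
eef_pos: [480.1, -304.1, 109.4]
tcp_rot: [3.14, 0.01, 2.42]
contact_force: [1.1, -0.7, -0.1]
opening: 0.179
grasp_force: 25.2
```

Run:
```python
from h import *
C=imaging.calibration("wrist"); save("wrist","w3")
s=telemetry.sense();print(s["opening"],s["grasp_force"])
y=np.radians(-4.6); ex=np.array([np.cos(y),np.sin(y)]);ey=np.array([-ex[1],ex[0]])
# dryer corners means (outer): frame centre
c=np.mean([[677.6,310.4],[430.8,333.2],[649.7,-50.3],[399,-34]],0);print("centre",c)
for n in ((677.6,310.4),(430.8,333.2),(649.7,-50.3),(399,-34),(634.6,208.3),(506,4.8),(539.5,130)): print(np.round([(np.array(n)-c)@ex,(np.array(n)-c)@ey],1))
plan((480,60,130),2.42+0.65)
```

```text
0.178490454455563 25.191001296043396
centre [539.275 139.825]
[124.2 181.1]
[-123.6  184.1]
[ 125.3 -180.7]
[-125.9 -184.5]
[89.5 75.9]
[ -22.3 -137.3]
[ 1.  -9.8]
turn [-0.002, 0.01, -0.828] shift [1.195, 1.3673, -0.1227] pos [ 478.9 -303.3  106.9] rot [3.14  0.007 2.42 ] t 5.55
```

View pics/w3.png

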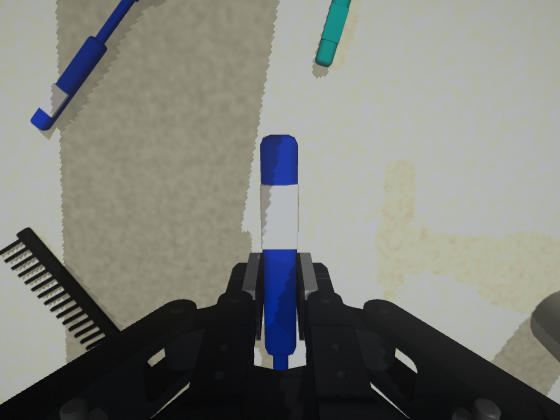

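The brush is held squarely, with its handle at column 280. I'll carry it over the tray.

step_arm([
  [[0,0,0],[0.57,0.74,-0.05],-1],
  [[0,0,0],[0.57,0.74,-0.05],-1],
  [[0,0,0],[0.57,0.74,-0.05],-1],
  [[0,0,0],[0.57,0.74,-0.05],-1],
  [[0,0,0],[0.57,0.74,-0.05],-1],
])

```text
clock: 6.05
eef_pos: [488.2, -111.7, 112.7]
tcp_rot: [3.141, -0.001, 2.423]
contact_force: [0.1, -0.6, -0.6]
opening: 0.18
grasp_force: 25.2
```

step_arm([
  [[0,0,-0.785],[0.57,0.74,0],-1],
  [[0,0,-0.785],[0.57,0.74,0],-1],
  [[0,0,-0.785],[0.57,0.74,0],-1],
  [[0,0,-0.785],[0.57,0.74,0],-1],
  [[0,0,-0.785],[0.57,0.74,0],-1],
  [[0,0,-0.785],[0.57,0.74,0],-1],
  [[0,0,-0.785],[0.57,0.74,0],-1],
])

```text
clock: 6.75
eef_pos: [500.7, 70.0, 112.5]
tcp_rot: [-3.141, -0.001, 3.034]
contact_force: [0.1, -0.5, -0.3]
opening: 0.179
grasp_force: 25.2
```

Run:
```python
from h import *
np.set_printoptions(precision=1,suppress=True)
C=imaging.calibration("wrist"); im=save("wrist","w4"); s=telemetry.sense()
print(s["opening"],s["grasp_force"])
R=Ro.from_euler("xyz",s["tcp_rot"])
def loc(uv,z): return R.inv().apply(onz("wrist",uv,z,C)-s["eef_pos"])
print("handle end in tool",loc((279.5,135),s["eef_pos"][2]+6))
for n in ("red_brush","blue_brush_grip","tray","disc_green"):
    for m in imaging.mark_of("wrist",n)[:2]: print(n,m,onz("wrist",m["xy"],{"red_brush":20,"tray":20,"disc_green":43}.get(n,s["eef_pos"][2]+2),C))
h=cv2.cvtColor(im,cv2.COLOR_RGB2HSV).astype(int)
m=((h[...,0]<8)|(h[...,0]>172))&(h[...,1]>150)&(h[...,2]>50); ys,xs=np.nonzero(m);print(len(xs),xs.min(),xs.max(),ys.min(),ys.max())
cx=[(np.median(xs[ys==y]),y) for y in range(ys.min(),ys.max(),max(1,(ys.max()-ys.min())//6)) if (ys==y).sum()]
print([onz("wrist",p,30,C)[:2].round(1).tolist() for p in cx],cx)
plan((503.6,71.1,50),3.037)
```

```text
0.1755688214888222 25.192298591136932
handle end in tool [64.5 -0.4 -6. ]
red_brush {'xy': [198.9, 245.3], 'conf': 0.84} [520.8   3.3  20. ]
blue_brush_grip {'xy': [281.9, 270.1], 'conf': 0.66} [500.2  70.6 114.6]
tray {'xy': [248.3, 249.4], 'conf': 0.89} [528.5  41.5  20. ]
disc_green {'xy': [367.9, 261.2], 'conf': 0.93} [537.  129.5  43. ]
2899 175 207 117 308
[[424.2, 14.9], [445.4, 20.2], [467.0, 17.8], [488.9, 6.8], [513.1, 4.5], [538.8, 1.7], [566.1, -1.6]] [(np.float64(186.5), 117), (np.float64(200.0), 148), (np.float64(202.0), 179), (np.float64(192.5), 210), (np.float64(195.5), 241), (np.float64(198.0), 272), (np.float64(200.0), 303)]
turn [-0.0, -0.0, -0.003] shift [-0.0125, 0.0065, 0.3144] pos [501.   70.1 112.9] rot [-3.1 -0.   3. ] t 7.0
```

View pics/w4.png

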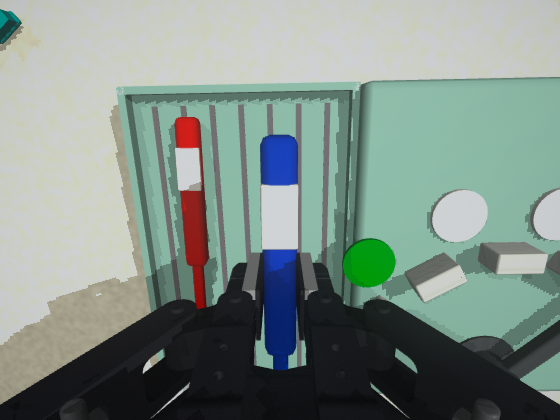

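The blue brush hangs parallel to the red one (columns 280 and 190), 65 mm to its left. The green disc is at (369,262). Lowering.

step_arm([
  [[0,0,0],[0,0.015,0.15],-1],
  [[0,0,0],[0,0.015,0.3],-1],
  [[0,0,0],[0,0.015,0.37],-1],
  [[0,0,0],[0,0.015,0.41],-1],
  [[0,0,0],[0,0.015,0.41],-1],
  [[0,0,0],[0,0.015,0.41],-1],
])

```text
clock: 7.6
eef_pos: [501.8, 73.9, 31.4]
tcp_rot: [3.141, 0.001, 3.036]
contact_force: [-0.2, -0.5, -0.1]
opening: 0.175
grasp_force: 25.2
```

step_arm([
  [[0,0,0],[0,0,0.005],-1],
  [[0,0,0],[0,0,0.01],-1],
  [[0,0,0],[0,0,0.015],-1],
  [[0,0,0],[0,0,0.02],-1],
  [[0,0,0],[0,0,0.02],-1],
])

```text
clock: 8.1
eef_pos: [501.2, 74.0, 26.9]
tcp_rot: [-3.142, -0.0, 3.036]
contact_force: [0.8, 0.7, -0.5]
opening: 0.18
grasp_force: 25.2
```

step_arm([
  [[0,0,0],[0,0,0.005],-1],
  [[0,0,0],[0,0,0.005],-1],
  [[0,0,0],[0,0,0.005],-1],
])

```text
clock: 8.4
eef_pos: [501.2, 74.0, 25.8]
tcp_rot: [-3.142, -0.0, 3.036]
contact_force: [0.0, -0.3, 0.1]
opening: 0.176
grasp_force: 25.2
```

step_arm([
  [[0,0,0],[0,0,0.005],-1],
  [[0,0,0],[0,0,0.005],-1],
  [[0,0,0],[0,0,0.005],-1],
])

```text
clock: 8.7
eef_pos: [501.4, 74.0, 25.2]
tcp_rot: [3.142, 0.0, 3.036]
contact_force: [-1.1, 0.2, 4.9]
opening: 0.179
grasp_force: 25.8
```

step_arm([
  [[0,0,0],[0,0,0],-0.6],
  [[0,0,0],[0,0,0],-0.5],
  [[0,0,0],[0,0,0],-0.4],
  [[0,0,0],[0,0,0],-0.3],
  [[0,0,0],[0,0,-0.02],-0.3],
  [[0,0,0],[0,0,-0.1],-0.3],
  [[0,0,0],[0,0,-0.3],-0.3],
  [[0,0,0],[0,0,-0.5],-0.3],
])

```text
clock: 9.5
eef_pos: [500.5, 73.9, 125.6]
tcp_rot: [-3.141, -0.002, 3.036]
contact_force: [0.6, -0.2, -0.5]
opening: 0.349
grasp_force: 0.0
```

step_arm([
  [[0,0,0],[-0.2,0.2,-0.2],0.2],
  [[0,0,0],[-0.2,0.4,-0.4],0.2],
  [[0,0,0],[-0.2,0.6,-0.4],0.2],
  [[0,0,0],[-0.2,0.6,-0.4],0.2],
])

```text
clock: 9.9
eef_pos: [555.9, 193.5, 208.0]
tcp_rot: [3.138, 0.005, 3.038]
contact_force: [-0.2, -0.6, -0.0]
opening: 0.6
grasp_force: 0.0
```

Run:
```python
from h import *
np.set_printoptions(precision=1,suppress=True)
C=imaging.calibration("wrist"); im=save("wrist","w5"); s=telemetry.sense();print(s["eef_pos"],s["tcp_rot"],s["clock"],s["contact_force"])
Z={"knob":90,"pointer":57,"pivot":57,"disc_green":43,"disc_white_a":43,"blue_brush":20,"red_brush":20}
for n in Z:
    for m in imaging.mark_of("wrist",n)[:3]: print(n,np.round(m["xy"],1),round(m["conf"],2),onz("wrist",m["xy"],Z[n],C))
imaging.grab_frame("top");imaging.grab_frame("scene")
for n in ("knob","pivot","pointer"):
  a=imaging.mark_of("top",n)[:1];b=imaging.mark_of("scene",n)[:1]
  if a and b: print(n,a[0]["xy"],b[0]["xy"],tri([ray("top",a[0]["xy"]),ray("scene",b[0]["xy"])]))
```

```text
[554.9 192.5 206.7] [3.1 0.  3. ] 9.95 [0.6 0.6 0. ]
knob [447.  173.8] 0.57 [545.8 331.9  90. ]
knob [542.8  45.3] 0.49 [457.2 396.9  90. ]
knob [ 10.3 341. ] 0.37 [666.4 -78.5  90. ]
pointer [413.5 181.1] 0.81 [557.7 318.   57. ]
pointer [ 92.5 169.5] 0.68 [516.1  25.8  57. ]
pivot [310.2 270.7] 0.95 [639.7 215.8  57. ]
disc_green [211.7 179.4] 0.78 [539.2 129.2  43. ]
disc_green [158.3 175.9] 0.57 [530.5  78.7  43. ]
disc_green [412.3 175.2] 0.2 [555.3 322.4  43. ]
disc_white_a [347.5 139.3] 0.95 [514.8 261.5  43. ]
disc_white_a [275.2 140.8] 0.82 [509.1 194.3  43. ]
blue_brush [157.6 173.5] 0.93 [531.6  69.4  20. ]
red_brush [ 91.3 171.5] 0.57 [522.4   2.   20. ]
knob [157.9, 207.2] [415.3, 188.7] (array([541. , 331.8,  81.4]), [0.34188863059934294, 0.34188863059925945])
pointer [238.8, 182.2] [413.2, 199.4] (array([640.5, 147.9, 189.2]), [112.0298308831211, 112.02983088312112])
```

View pics/w5.png

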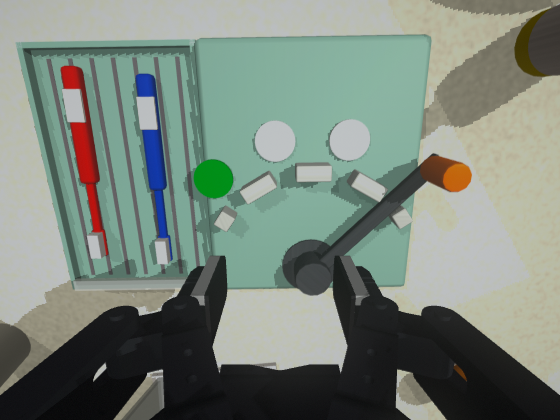

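The blue brush lies flat, parallel to the red one, with its head the same way. Green disc (213,179) and the whites (275,141) and (350,139) fit a pivot at (642,217), so the knob is near (545,331). I'll go over the knob.

Run:
```python
from h import *
plan((545,331.5,150),2.276)
print(telemetry.sense()["qpos"])
```

```text
turn [-0.0, -0.0, 0.968] shift [0.1179, 0.7038, 0.2744] pos [553.7 189.  204.9] rot [ 3.142 -0.     3.036] t 10.7
[ 3.26459983e-01  3.18106778e-01  1.74705144e+00  1.83470826e-05
  1.07646673e+00 -1.13905551e+00]
```

step_arm([
  [[0,0,0.968],[0.118,0.704,0.2],0.4],
  [[0,0,0.968],[0.118,0.704,0.27],0.4],
  [[0,0,0.968],[0.118,0.704,0.27],0.4],
  [[0,0,0.968],[0.118,0.704,0.27],0.4],
  [[0,0,0.968],[0.118,0.704,0.27],0.4],
  [[0,0,0.968],[0.118,0.704,0.27],0.4],
  [[0,0,0.968],[0.118,0.704,0.27],0.4],
])

```text
clock: 11.4
eef_pos: [545.0, 331.6, 150.9]
tcp_rot: [3.142, 0.0, 2.28]
contact_force: [-0.2, -0.3, -0.5]
opening: 0.694
grasp_force: 0.0
```

Run:
```python
from h import *
np.set_printoptions(precision=1,suppress=True)
C=imaging.calibration("wrist"); im=save("wrist","w6")
for m in imaging.mark_of("wrist","knob")[:2]: print(m,onz("wrist",m["xy"],90,C))
h=cv2.cvtColor(im,cv2.COLOR_RGB2HSV).astype(int)
m=((abs(h[...,0]-12)<6)&(h[...,1]>180)&(h[...,2]>80)).astype(np.uint8); n,l,st,ce=cv2.connectedComponentsWithStats(m); 
for i in np.argsort(-st[1:,4])[:2]+1: print(st[i],ce[i])
print("pred",proj("wrist",(545,331.5,90),C),proj("wrist",(545,331.5,106),C),proj("wrist",(545,331.5,65),C))
plan((545,331.5,73),2.276)
```

```text
{'xy': [281.8, 227.4], 'conf': 0.55} [546.6 331.8  90. ]
{'xy': [198.9, 240.1], 'conf': 0.24} [509.9 288.3  90. ]
[ 264  201   37   51 1474] [281.6 226.4]
[531 310  29  28 451] [545.9 322.5]
pred [279.7 226.2] [279.7 235. ] [279.7 214.8]
turn [0.0, 0.0, 0.004] shift [0.0011, -0.0002, 0.3905] pos [545.1 331.4 151.1] rot [3.1 0.  2.3] t 11.5
```

View pics/w6.png

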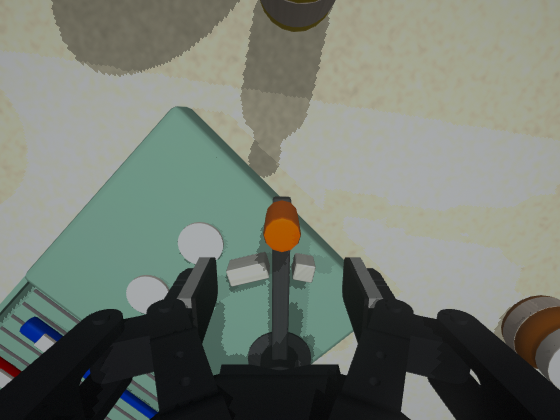

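The knob is at (282,227), centred between the fingers. Descend and grip.

step_arm([
  [[0,0,0],[0,0.005,0.2],0.4],
  [[0,0,0],[0,0.005,0.38],0.4],
  [[0,0,0],[0,0.005,0.38],0.1],
  [[0,0,0],[0,0.005,0.38],-0.2],
  [[0,0,0],[0,0.005,0.38],-0.5],
  [[0,0,0],[0,0.005,0.38],-1],
  [[0,0,0],[0,0.005,0.38],-1],
  [[0,0,0],[0,0.005,0.38],-1],
], squeeze=45)

```text
clock: 12.3
eef_pos: [546.6, 332.7, 76.1]
tcp_rot: [3.139, 0.0, 2.276]
contact_force: [0.0, -0.3, 2.2]
opening: 0.263
grasp_force: 44.2
```

```bash
cat >> h.py <<'E'
def lever(p0,t0,l0,seq,piv=(642,217)):
    """tool-scaled rows for lever (turn,lift) sequence, starting from pose at (t0,l0)"""
    s=telemetry.sense();R0=Ro.from_euler("xyz",s["tcp_rot"])
    def P(t,l):
        a=np.radians(130.4)+t; rad=150*np.cos(l)-33*np.sin(l); return np.array([piv[0]+rad*np.cos(a),piv[1]+rad*np.sin(a),57+150*np.sin(l)+33*np.cos(l)])
    for t,l in seq:
        d=R0.inv().apply(P(t,l)-P(t0,l0))/200
        print((t,l),[0,0,round(-(t-t0)/np.radians(45),3)],np.round(d,3).tolist(),np.round(P(t,l),0))
E
python3 - <<'E'
from h import *
s=telemetry.sense();print(s["eef_pos"],s["tcp_rot"],s["opening"],s["grasp_force"],s["contact_force"])
lever(0,0,0,[(0,.05),(0,.1),(0,.15),(0,.2),(0,.22),(.1,.22),(.25,.22),(.4,.22),(.52,.22)])
E
```

```text
[546.56573109 332.72825852  76.11258651] [3.13933315e+00 4.82977589e-04 2.27642509e+00] 0.26252437875270956 44.24612045288086 [ 0.03746429 -0.25553477  2.16682283]
(0, 0.05) [0, 0, np.float64(0.0)] [-0.009, 0.0, -0.037] [546. 330.  97.]
(0, 0.1) [0, 0, np.float64(0.0)] [-0.02, 0.0, -0.074] [547. 328. 105.]
(0, 0.15) [0, 0, np.float64(0.0)] [-0.033, 0.0, -0.11] [549. 326. 112.]
(0, 0.2) [0, 0, np.float64(0.0)] [-0.048, 0.0, -0.146] [551. 324. 119.]
(0, 0.22) [0, 0, np.float64(0.0)] [-0.054, 0.0, -0.16] [552. 323. 122.]
(0.1, 0.22) [0, 0, np.float64(-0.127)] [-0.058, -0.069, -0.16] [542. 313. 122.]
(0.25, 0.22) [0, 0, np.float64(-0.318)] [-0.076, -0.172, -0.16] [528. 297. 122.]
(0.4, 0.22) [0, 0, np.float64(-0.509)] [-0.109, -0.271, -0.16] [518. 279. 122.]
(0.52, 0.22) [0, 0, np.float64(-0.662)] [-0.146, -0.346, -0.16] [511. 264. 122.]
```

step_arm([
  [[0,0,0],[-0.009,0,-0.037],-1],
  [[0,0,0],[-0.02,0,-0.074],-1],
  [[0,0,0],[-0.033,0,-0.11],-1],
  [[0,0,0],[-0.048,0,-0.146],-1],
  [[0,0,0],[-0.054,0,-0.16],-1],
  [[0,0,0],[-0.054,0,-0.16],-1],
], squeeze=60)

```text
clock: 12.9
eef_pos: [552.8, 322.7, 107.0]
tcp_rot: [-3.14, 0.001, 2.276]
contact_force: [3.7, -3.9, -10.4]
opening: 0.264
grasp_force: 59.2
```

Run:
```python
from h import *
s=telemetry.sense();print(s["grasp_force"],s["contact_force"],s["wrist_torque"])
imaging.grab_frame("scene")
for n in ("knob","pointer"): print(n,[m for m in imaging.mark_of("scene",n)[:2]])
# expected pixels
for t in (0,): print(proj("scene",(552,323,122)),proj("scene",(545,331,90)))
lever(0,0,.22,[(.1,.22),(.2,.22),(.3,.22),(.4,.22),(.5,.22),(.6,.22),(.7,.22),(.785,.22)])
print(); lever(0,0,.22,[])
```

```text
59.18960630893707 [  3.69438591  -3.88915272 -10.37164551] [-0.49163479 -0.41756552 -0.07800825]
knob [{'xy': [417.2, 183.5], 'conf': 0.55}]
pointer [{'xy': [416.5, 194.2], 'conf': 0.48}, {'xy': [355.3, 216.2], 'conf': 0.27}]
[416.30955814 183.01525729] [415.92643743 187.88977026]
(0.1, 0.22) [0, 0, np.float64(-0.127)] [-0.003, -0.069, 0.0] [542. 313. 122.]
(0.2, 0.22) [0, 0, np.float64(-0.255)] [-0.014, -0.138, 0.0] [533. 303. 122.]
(0.3, 0.22) [0, 0, np.float64(-0.382)] [-0.031, -0.206, 0.0] [524. 292. 122.]
(0.4, 0.22) [0, 0, np.float64(-0.509)] [-0.055, -0.271, 0.0] [518. 279. 122.]
(0.5, 0.22) [0, 0, np.float64(-0.637)] [-0.085, -0.334, 0.001] [512. 267. 122.]
(0.6, 0.22) [0, 0, np.float64(-0.764)] [-0.122, -0.393, 0.001] [508. 254. 122.]
(0.7, 0.22) [0, 0, np.float64(-0.891)] [-0.164, -0.448, 0.001] [505. 240. 122.]
(0.785, 0.22) [0, 0, np.float64(-0.999)] [-0.204, -0.492, 0.001] [503. 228. 122.]
```

Knob risen about 32 mm. Now swing it, 45° per call; the numbers are the same both times in the tool's axes.

step_arm([
  [[0,0,-0.127],[-0.003,-0.069,0],-1],
  [[0,0,-0.255],[-0.014,-0.138,0],-1],
  [[0,0,-0.382],[-0.031,-0.206,0],-1],
  [[0,0,-0.509],[-0.055,-0.271,0],-1],
  [[0,0,-0.637],[-0.085,-0.334,0],-1],
  [[0,0,-0.764],[-0.122,-0.393,0],-1],
  [[0,0,-0.891],[-0.164,-0.448,0],-1],
  [[0,0,-0.999],[-0.204,-0.492,0],-1],
])

```text
clock: 13.85
eef_pos: [504.6, 228.4, 107.2]
tcp_rot: [3.141, 0.001, 3.064]
contact_force: [6.1, -1.0, -10.9]
opening: 0.259
grasp_force: 59.3
```

Run:
```python
from h import *
s=telemetry.sense();print(s["eef_pos"],s["tcp_rot"],s["grasp_force"],s["contact_force"],s["wrist_torque"])
```

```text
[504.649384   228.44450135 107.20379367] [3.14132266e+00 9.94066628e-04 3.06440200e+00] 59.33439373970032 [  6.14437579  -0.95456391 -10.87566891] [-0.12625822 -0.6666522  -0.08723293]
```

step_arm([
  [[0,0,-0.127],[-0.003,-0.069,0],-1],
  [[0,0,-0.255],[-0.014,-0.138,0],-1],
  [[0,0,-0.382],[-0.031,-0.206,0],-1],
  [[0,0,-0.509],[-0.055,-0.271,0],-1],
  [[0,0,-0.637],[-0.085,-0.334,0],-1],
  [[0,0,-0.764],[-0.122,-0.393,0],-1],
  [[0,0,-0.891],[-0.164,-0.448,0],-1],
  [[0,0,-0.999],[-0.204,-0.492,0],-1],
])

```text
clock: 14.65
eef_pos: [537.5, 127.6, 107.2]
tcp_rot: [3.141, 0.001, -2.434]
contact_force: [4.4, 4.4, -9.3]
opening: 0.263
grasp_force: 59.4
```

Run:
```python
from h import *
np.set_printoptions(precision=2,suppress=True)
s=telemetry.sense();print(s["eef_pos"],s["tcp_rot"],s["grasp_force"],s["contact_force"],s["wrist_torque"])
d=s["eef_pos"][:2]-[642,217];print("lever angle",np.degrees(np.arctan2(d[1],d[0]))%360,np.hypot(*d))
plan((*(np.array([642,217])+np.hypot(*d)*np.array([np.cos(np.radians(220.4)),np.sin(np.radians(220.4))])),s["eef_pos"][2]),np.radians(220.4))
C=imaging.calibration("wrist"); imaging.grab_frame("wrist")
for n,z in (("pointer",85),("disc_green",43),("pivot",57),("knob",122)):
    for m in imaging.mark_of("wrist",n)[:2]: print(n,m,onz("wrist",m["xy"],z,C))
```

```text
[537.47 127.57 107.16] [ 3.14  0.   -2.43] 59.35567080974579 [ 4.37  4.37 -9.27] [ 0.45 -0.35 -0.  ]
lever angle 220.54604488176787 137.5654630941805
turn [0.0, 0.001, 0.003] shift [-0.0, 0.0018, 0.0] pos [537.5 127.6 107.2] rot [ 3.14  0.   -2.43] t 14.65
disc_green {'xy': [281.7, 226.7], 'conf': 0.61} [537.64 128.79  43.  ]
disc_green {'xy': [254.7, 132.3], 'conf': 0.27} [501.07  75.28  43.  ]
knob {'xy': [276.5, 274.9], 'conf': 0.74} [534.71 122.61 122.  ]
```

Lever stands at 220.5°, over the green notch. Now lower along the arc.

step_arm([
  [[0,0,0],[0.006,0,0.014],-1],
  [[0,0,0],[0.013,0,0.032],-1],
  [[0,0,0],[0.021,0,0.05],-1],
  [[0,0,0],[0.034,0,0.086],-1],
  [[0,0,0],[0.045,0,0.123],-1],
  [[0,0,0],[0.054,0,0.16],-1],
  [[0,0,0],[0.054,0,0.16],-1],
  [[0,0,0],[0.054,0,0.16],-1],
])

```text
clock: 15.7
eef_pos: [527.3, 120.0, 74.6]
tcp_rot: [3.141, -0.003, -2.438]
contact_force: [-5.8, -3.3, 9.3]
opening: 0.264
grasp_force: 61.1
```

Run:
```python
from h import *
np.set_printoptions(precision=2,suppress=True)
s=telemetry.sense();print(s["eef_pos"],s["tcp_rot"],s["grasp_force"],s["contact_force"],s["wrist_torque"])
d=s["eef_pos"][:2]-[642,217];print("lever angle",np.degrees(np.arctan2(d[1],d[0]))%360,np.hypot(*d))
```

```text
[527.3  120.01  74.61] [ 3.14 -0.   -2.44] 61.10529899597168 [-5.78 -3.3   9.33] [-0.71  0.82 -0.05]
lever angle 220.21800587182165 150.20892775870755
```

It's down at its starting height and pressing home. Release and withdraw.

step_arm([
  [[0,0,0],[0,0,0],-0.3],
  [[0,0,0],[0,0,0],0],
  [[0,0,0],[0,0,0],0.3],
  [[0,0,0],[0,0,0],0.3],
  [[0,0,0],[0,0,-0.1],0.3],
  [[0,0,0],[0,0,-0.3],0.3],
  [[0,0,0],[0,0,-0.5],0.3],
  [[0,0,0],[0,0,-0.7],0.3],
])

```text
clock: 16.5
eef_pos: [528.5, 120.8, 216.3]
tcp_rot: [3.141, -0.0, -2.438]
contact_force: [0.5, 0.0, 0.1]
opening: 0.646
grasp_force: 0.0
```

step_arm([
  [[0,0,0],[0.3,0,-0.2],0.3],
  [[0,0,0],[0.6,0,-0.2],0.3],
  [[0,0,0],[0.6,0,-0.2],0.3],
  [[0,0,0],[0.6,0,-0.2],0.3],
])

```text
clock: 16.9
eef_pos: [434.9, 41.6, 255.6]
tcp_rot: [-3.141, -0.0, -2.439]
contact_force: [0.5, 0.1, 0.9]
opening: 0.648
grasp_force: 0.0
```

Run:
```python
from h import *
np.set_printoptions(precision=1,suppress=True)
T=imaging.grab_frame("top")
for n in ("knob","pointer"): print(n,imaging.mark_of("top",n)[:2])
S=imaging.grab_frame("scene")
for n in ("knob","pointer"): print(n,imaging.mark_of("scene",n)[:2])
W=imaging.grab_frame("wrist")
P=lambda a,r,z:(642+r*np.cos(np.radians(a)),217+r*np.sin(np.radians(a)),z)
for c in ("top","scene"): print(c,"home knob",proj(c,P(220.4,150,90)),"raised",proj(c,P(220.4,146,105)),"pointer",proj(c,P(220.4,135,57)))
a=cv2.resize(S[165:255,290:430],(560,360),interpolation=cv2.INTER_CUBIC);b=cv2.resize(T[160:260,150:280],(234,180),interpolation=cv2.INTER_CUBIC)
o=np.zeros((600,800,3),np.uint8);o[:360,:560]=a;o[:180,566:]=b;o[362:,:317]=cv2.resize(W,(317,238));save("","f",o)
```

```text
knob []
pointer [{'xy': [221.0, 207.1], 'conf': 0.45}]
knob [{'xy': [349.1, 193.0], 'conf': 0.62}]
pointer [{'xy': [354.3, 201.0], 'conf': 0.54}]
top home knob [219.2 209.3] raised [217.8 207.7] pointer [217.9 207.6]
scene home knob [348.3 192.8] raised [349.9 190.2] pointer [351.2 202. ]
```

View pics/f.png

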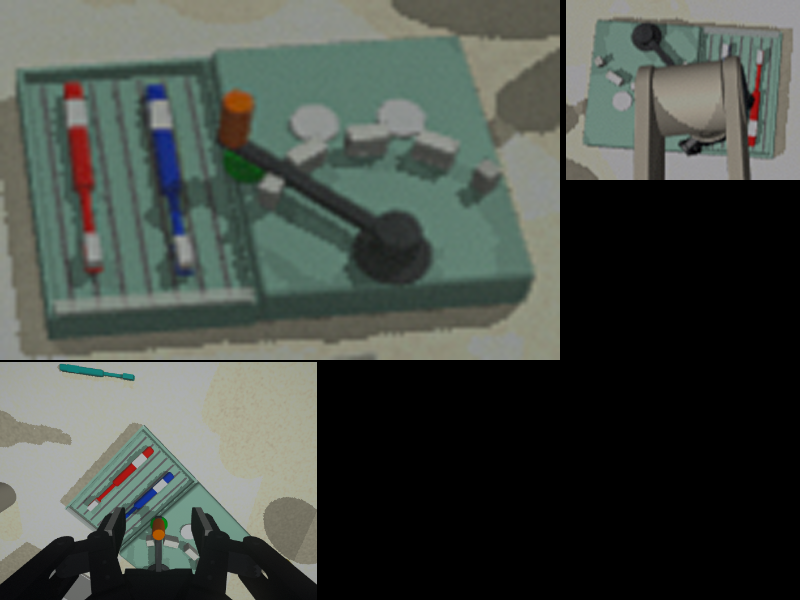

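The scene crop shows the lever down between the last two teeth over the green disc. The knob at (349,193) matches the home prediction (348,193), and both brushes lie flat and parallel.

```bash
python3 -c "
from rig import r
print(r.sign_off())"
```

```text
the job is handed in; nothing more can be done
None
```

I laid the blue toothbrush bristles up in the tray, parallel to the red one and about 65 mm from it, then moved the lever into the green-disc notch, let go and handed the job in at about 17 s; the last picture shows both in place, but no verdict came back.

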